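# Third hand for a gouge tray: hold the side in its rabbet

## Robot

A 6-joint arm with a two-finger parallel gripper is mounted at the origin on the work surface. World frame = base frame: x ahead of the robot, y to its left, z up, the work surface at z = 0. Lengths are in m, angles in degrees, forces in N, time in s.
With the tool pointing down it reaches from about 0.35 to 0.875 m from the base axis. Payload 4.2 kg.
Tool frame: the origin (TCP) lies at the centre of the arm's flange, where the gripper is bolted on; the fingertips stand 182 mm ahead of it and the grasp point (between the pads) lies 164 mm ahead of it (r.nose_length is the distance from the TCP to the fingertips, in m); z points along the fingers, y is the line along which they close (so a half turn about z gives the same grasp; the last joint's range is limited). The gripper opens to 87 mm and grips with 3 to 60 N. Pads are 19 mm wide; open, the fingers measure 117 mm over their backs; the gripper's body (75 mm by 190 mm) begins 51 mm behind the grasp point.
Start: joints at [-50.787, 22.042, 0.453, 0, -68.411, -14.817], TCP at [0.258, -0.569, 0.405] pointing down, gripper open.
Joint ranges: [-179.83, 179.83], [-69.29, 118.12], [-61.27, 80.66], [-181.25, 117.63], [-171.15, -9.14], [-177.46, 177.46]. Speed limits (degrees/s): [159.86, 159.86, 180, 180, 180, 180].

## Interface

Orientations are given as a 3x3 rotation matrix whose columns are the frame's x, y, z axes.
In Python, from station import r, vision gives the robot as it stands. The module is installed in compiled form; this text tells all that it offers.
- The arm moves only by the shell command python3 -m creep 'ROWS'. ROWS is JSON, a list of rows, each a list of 7 numbers: the opening, from -1 (shut) to 1 (fully open), then the shift along the tool's x, y, z in mm, then the turn, a rotation vector about the tool's x, y, z in degrees. A call has 1 to 8 rows; each row is the pose to reach, as a shift and turn from the pose commanded when the call began, along the tool's axes at that moment; what a row does not reach only later rows make up. A row lasts 1/12 s, in which the tool goes at most 41.7 mm and 7.16 degrees, less where a joint would pass 70% of its speed; a pose out of reach is approached as far as the arm can. A call with a gripper value outside its range is refused whole. The fingers move at their own pace and stop on an object; the grip force is fixed at half the most. Time passes only in rows, so rows that repeat a pose let the fingers close. It gives the time, the measured TCP pose, the force, the opening and the grip force at its end, in the units of the state.
- r.sense(): the state, without advancing time (a new reading comes with each control period).
- vision.capture(name): name is "side" or "top"; returns (picture, depth): 400x640x3 uint8, red, green, blue; 400x640 float32, m along the optical axis (not along the pixel's ray), 0 where there is no reading.
- vision.camera_model(name): a dict with "vertical_fov" (degrees; the focal length in pixels is half the picture's height over the tangent of half this angle, whatever the lens; pixels are square), "cx", "cy" (the principal point, pixels), "extrinsics" (4x4, takes a point from camera to world coordinates). Camera axes: x right, y down, z forward; pixel columns grow to the right and rows downward; lengths in m; the calibration is good to about 2 mm. A picture is of the moment at which its call begins. camera_model takes no time and is no camera call.
- r.finish_job(): hands the job in; it is judged then, once.
Trained networks look in the newest picture that a camera, given by its name, has taken for a name from the list of things; names that differ only in an ending like _2 or _b are one class to them, and where a whole thing is asked for, a point or a joint stands for the part that bears it (a point fixed in the world has none). Each returns a list of dicts, best first, with "conf" (0 to 1); they miss things now and then, are a little off and sometimes report something else, mostly with a low value. They report only what shows in the picture. A call takes as long as a camera call. They do not tell look-alikes from the thing itself.
- vision.find_in(camera, thing): "uv" ([column, row] in pixels, amid what is visible of it).
- vision.cut_out(camera, thing): "region" (400x640 bool, what is visible of it) and "uv" ([column, row] in pixels, amid what is visible of it).
The state is a dict: "time_s": time; "joints": joint angles; "joint_velocities": joint speeds; "effort": joint torques, N m; "tcp_pos": TCP position; "ee_rot": TCP orientation; "wrist_force": force on the tool from outside, world axes, zero at the start; "moment": the same for the moment, N m; "gripper_width": opening from 0.0 (shut) to 1.0 (fully open); "gripper_force": force on a finger pad.
Only numpy, scipy, OpenCV 4.12 (cv2) and the standard library are available. Lean on these libraries where they do the work, as an engineer would, in place of code of your own. Each camera call takes 0.05 s, during which the arm holds its last target. There are 200 camera calls.

## Task

Pick up the loose side board of the gouge tray, bring it standing on its edge onto the assembly board, fit its front end into the empty rabbet of the clamped front board with its outer face flush with the end of the front, and press it home lengthwise with a gentle, steady push of about 12 N so that I can drive the screws. Never ram the front, and leave everything else where it is. Finish while you are still gripping the side and pressing it: do not let go.

Things in the scene. Friction and masses are not known exactly. Their poses are not given: they have to be found in the camera images.
- side_center (a point): centre of the loose side board: pale wood, 170 long, 15 thick, 60 mm tall, about 0.1 kg, standing on edge on the bench, so this point is 30 mm above its underside. x along it towards the front end, which goes into the rabbet; y out of its inner face (dark groove low down, upright slot near the rear end); z up. Pinch it from above across its thickness
- side_end (a point): centre of the front end face of the loose side board: 85 mm along +x from side_center, 30 mm above its underside; same axes
- rabbet (a point): where side_end must come: on the seat of the empty rabbet at the -y end of the front board, 30 mm above the white board, 42 above the bench. x points into the seat (the push), y to the tray's inside, z up. The rabbet is a step 8 mm deep (x), 16 wide (y), open outwards (-y) and upwards; a side flush with the front's end (y = 0 here) clears its shoulder by 1 mm; further in it stops 8 mm short
- assembly_board: fixed jig: white melamine-faced board 250 (x) x 270 (y) mm, 12 mm thick, lying on the bench, dark fence at its +x edge; origin under its middle. The second side of the tray is already fixed at the +y end: along x from -73 to +97, y = +112.5, top 72 mm above the bench. Two black C-clamps at y = -5 and +60, x = +68 to +182 mm, up to 110 mm above the bench, hold the front board to the fence
- tray_front: the clamped front board of the tray, rigid wood, 240 mm long (y), 60 tall, 16 thick, standing on the white board along the fence; origin at the middle of its underside, 97 mm along +x from the assembly board's, axes as that. The fitted loose side stands on the white board square to it, centred 85 mm back from the seat; if it is pressed down hard, friction there takes part of the push
- back_board: the back board of the tray, same wood and section as the side but longer, 218 x 15 x 60 mm, waiting on its edge on the bench top; origin at the middle of its underside, x along its length, z up. Leave it alone
- gouge_wide: carving gouge, 28 mm wooden handle, 255 mm long, lying on the bench; x along it towards the blade, origin under its middle. Bystander
- gouge_narrow: a second, narrower gouge, same length. Bystander
- mallet: carver's round mallet lying on its side, 230 mm long, head 76 mm in diameter; x along it towards the head. Bystander
- glue: white glue bottle, 60 mm in diameter, 165 mm tall, standing; origin at the middle of its underside. Bystander
- screw_cup: aluminium cup for screws, 72 mm in diameter, 55 mm tall, standing; origin at the middle of its underside. Bystander
- screwdriver: screwdriver with a red handle lying on the bench. Bystander
- bench_brush: bench brush with black bristles, 305 mm long, 38 mm tall, lying on its bristles. Bystander
Things that resemble listed ones, but are neither listed nor needed, are in the scene too. Leave any pink or red look-alike of the part that bears side_center alone.

How it is judged (in metres and radians):
On the way, in this order (a step that is already met when the one before it is completed fails the run):
1. the side board is picked up in the fingers, clear of the bench (contact force between the fingers and side above 3 N and height (world z) of side_center above 0.05 m and horizontal distance between side_end and rabbet above 0.03 m), for 0.2 s.
2. the side stands in the rabbet, gripped and pressed against its seat with 5 to 20 N, for one second without a break (x of side_end in the frame of rabbet above -0.003 m and y of side_end in the frame of rabbet between -0.0045 and 0.003 m and z of side_end in the frame of rabbet between -0.004 and 0.004 m and angle between the x axis of side_center and the x axis of rabbet, either way round below 0.06 rad and angle between side_center's own z axis and vertical below 0.06 rad and contact force between the fingers and side above 3 N and contact force between side and tray_front between 5 and 20 N), for 1 s.
At the end, for the whole second after the job is handed in: Fingers grip the side; its end is on the rabbet seat (within 3 mm), outer face flush (4.5 mm outside to 3 mm inside), standing on the assembly board (4 mm), square and upright within 0.06 rad, at rest, pressed on the front with 5 to 20 N, all through the last second (all of step 2 and linear speed of side below 0.01 m/s); the arm keeps its last pose, push and grip.
It fails at once if the front is rammed: the side hits it with more than 40 N (contact force between side and tray_front above 40 N).
It fails at once if a bystander is moved by more than 15 mm (distance of any of back_board, gouge_wide, gouge_narrow, mallet, glue, screw_cup, screwdriver, bench_brush from where it was at the start of the episode above 0.015 m).
It also fails if it takes over 64 s, if anything falls off the work surface, if the arm or the gripper's body presses on something with over 40 N, if the wrist force passes 120 N, or if a joint passes its speed limit or range.

## Working session

There is one attempt and no reset: what is moved stays moved. The work goes in short steps, Python scripts to look and compute and a shell command to move; the robot and the scene stay as the last step left them, time stands still between calls to the robot, and variables do not carry over. Pictures are saved under pics/ and viewed, at most 10 in all, crops included, and the job is handed in when it is done.

```bash
mkdir -p pics; cat > h.py <<'E'
import numpy as np, cv2
from station import r, vision
def cloud(cam,d):
    m=vision.camera_model(cam); f=200/np.tan(np.radians(m["vertical_fov"])/2)
    v,u=np.mgrid[0:400,0:640]
    p=np.stack([(u-m["cx"])/f*d,(v-m["cy"])/f*d,d],-1)
    E=np.array(m["extrinsics"]); return p@E[:3,:3].T+E[:3,3]
def snap(cam,name=None):
    im,d=vision.capture(cam)
    if name: cv2.imwrite(f"pics/{name}.png",im[:,:,::-1])
    return im,d,cloud(cam,d)
E
python3 - <<'E'
from h import *
for c in("top","side"):
    im,d,P=snap(c,c+"0"); np.savez(c+"0",im=im,d=d,P=P)
    print(c,vision.camera_model(c)["extrinsics"])
    for t in("side_center","tray_front","assembly_board","back_board"):
        for q in vision.cut_out(c,t)[:3]:
            m=q["region"]&(d>0); print(t,q["conf"],np.round(q["uv"]),m.sum(),np.round(np.median(P[m],0),3) if m.any() else 0)
s=r.sense();print(s["time_s"],s["ee_rot"],s["wrist_force"])
E
```

```text
top [[ 0.01491053 -0.98621228  0.16481204  0.25667439]
 [-0.99981363 -0.0126839   0.01455435  0.02581619]
 [-0.01226321 -0.16499833 -0.9862176   1.35572661]
 [ 0.          0.          0.          1.        ]]
side_center 0.87 [288. 259.] 299 [0.325 0.145 0.061]
side_center 0.66 [469. 308.] 95 [ 0.186 -0.363  0.06 ]
side_center 0.57 [436. 236.] 648 [ 0.385 -0.289  0.057]
tray_front 0.71 [333. 136.] 642 [0.678 0.027 0.068]
tray_front 0.31 [441. 235.] 637 [ 0.387 -0.287  0.057]
assembly_board 0.23 [439. 236.] 572 [ 0.387 -0.286  0.057]
back_board 0.58 [232. 231.] 702 [0.403 0.309 0.057]
side [[-0.99572701 -0.07490285  0.05401194  0.37206557]
 [-0.09045975  0.67355157 -0.73358389  0.9951002 ]
 [ 0.0185677  -0.7353352  -0.67744918  0.95903655]
 [ 0.          0.          0.          1.        ]]
side_center 0.88 [389. 159.] 341 [ 0.16  -0.287  0.039]
side_center 0.76 [336. 157.] 506 [ 0.388 -0.283  0.039]
side_center 0.69 [351. 232.] 432 [0.326 0.162 0.047]
tray_front 0.61 [274. 139.] 470 [ 0.674 -0.322  0.052]
tray_front 0.53 [253. 202.] 192 [0.673 0.056 0.072]
tray_front 0.53 [327. 138.] 194 [ 0.456 -0.408  0.021]
assembly_board 0.83 [278. 204.] 3994 [0.592 0.043 0.015]
back_board 0.95 [326. 273.] 1134 [0.401 0.318 0.042]
back_board 0.22 [340. 156.] 465 [ 0.383 -0.285  0.038]
0.5 [[-9.10717314e-01 -4.13030233e-01 -9.93754059e-06]
 [-4.13030233e-01  9.10717312e-01  7.36360105e-05]
 [-2.13636083e-05  7.11660944e-05 -9.99999997e-01]] [ 0.31815089  0.62576973 -0.10920776]
```

View pics/top0.png

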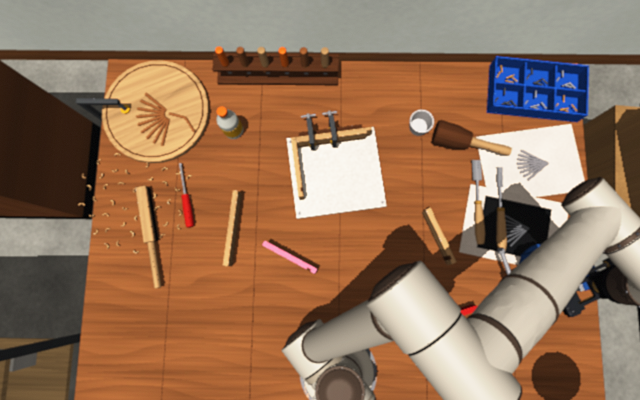

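View pics/side0.png

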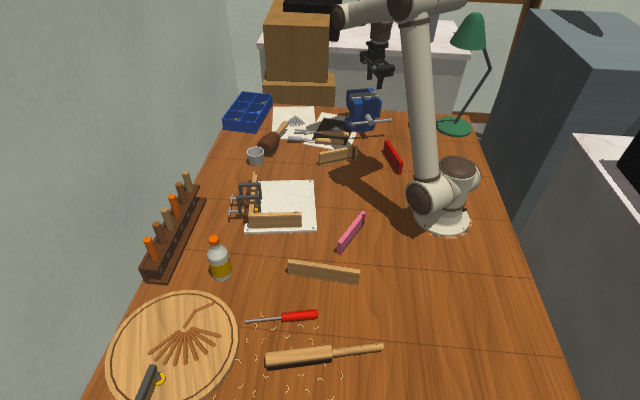

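The loose pale side is at top (438,236), side view (337,157). A pink decoy is at top (290,256) and a red one at side (393,157). The jig is at top (337,172), with its rabbet at about (372,130). Next I'll fit the geometry.

```bash
python3 - <<'E'
from h import *
T=np.load("top0.npz");S=np.load("side0.npz")
def fit(Z,u0,u1,v0,v1,zl,zh,tag,bright=None):
    P=Z["P"][v0:v1,u0:u1].reshape(-1,3);c=Z["im"][v0:v1,u0:u1].reshape(-1,3).astype(int)
    m=(P[:,2]>zl)&(P[:,2]<zh)
    if bright: m&=(c.min(1)>bright)
    q=P[m]; (cx,cy),(w,h),a=cv2.minAreaRect((q[:,:2]*1000).astype(np.float32))
    X=q[:,:2]-q[:,:2].mean(0);ev=np.linalg.svd(X,full_matrices=False)[2][0]
    if ev[0]<0: ev=-ev
    pr=X@ev
    print(tag,m.sum(),"rect",round(cx,1),round(cy,1),round(w,1),round(h,1),round(a,1),"pca",np.round(q.mean(0),4),np.degrees(np.arctan2(ev[1],ev[0])).round(1),np.round(np.percentile(pr,[1,99]),4))
    return q
fit(T,415,462,200,268,.045,.075,"side top")
fit(S,310,365,140,170,.05,.075,"side side")
fit(T,280,392,125,222,.004,.03,"board",150)
fit(T,288,302,150,202,.06,.085,"fixed side")
fit(T,288,380,122,148,.06,.082,"front")
fit(S,225,325,175,240,.003,.03,"board S",150)
fit(S,245,305,208,230,.06,.085,"fixed S")
im=S["im"];t=T["im"]
a=cv2.resize(im[135:180,300:375],(750,450)[0:2],interpolation=cv2.INTER_CUBIC)[:300]
b=cv2.resize(t[110:150,280:390],(770,280),interpolation=cv2.INTER_CUBIC)
o=np.zeros((590,780,3),np.uint8);o[:300,:750]=a;o[305:585,:770]=b
cv2.imwrite("pics/c1.png",o[:,:,::-1])
E
```

```text
side top 398 rect 390.6 -288.9 169.6 17.3 24.3 pca [ 0.3888 -0.2883  0.0591] 24.4 [-0.0818  0.0846]
side side 172 rect 387.7 -288.4 170.6 25.1 25.1 pca [ 0.388  -0.2857  0.0588] 24.4 [-0.083   0.0831]
board 5779 rect 584.1 12.8 250.1 272.4 8.3 pca [0.5655 0.0006 0.0126] -72.6 [-0.145   0.1328]
fixed side 234 rect 565.5 122.2 139.5 15.1 8.5 pca [0.5674 0.1228 0.0723] 7.8 [-0.0707  0.066 ]
front 493 rect 686.0 27.4 69.1 238.7 9.7 pca [0.6769 0.0326 0.0717] -80.1 [-0.1115  0.122 ]
board S 2146 rect 580.9 12.1 247.7 273.9 7.9 pca [ 0.5563 -0.002   0.0132] -73.5 [-0.1461  0.1257]
fixed S 343 rect 583.7 127.1 42.3 179.5 89.2 pca [0.5872 0.1273 0.0701] 5.8 [-0.0937  0.0822]
```

View pics/c1.png

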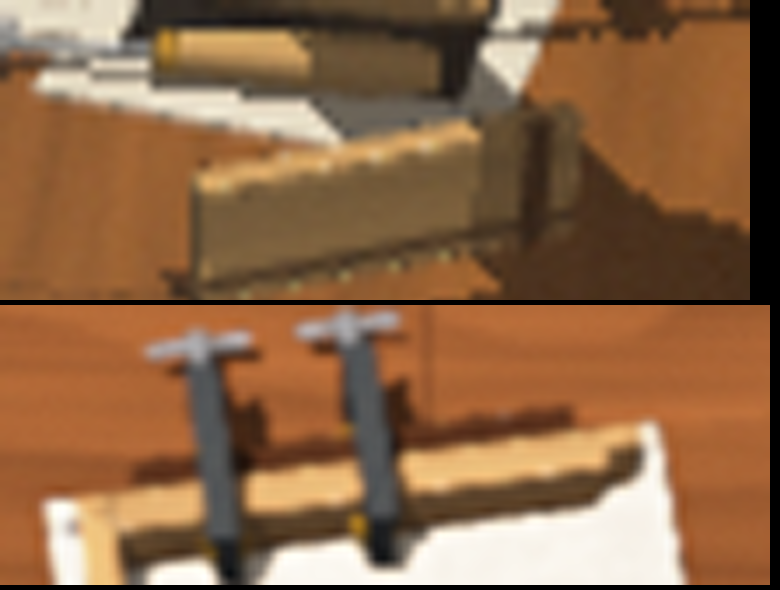

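The crop shows the groove and upright slot on the +y face, with the slot at the robot end. So the side's x axis is at about 24.4° and the tool is already aligned with it. The rabbet's corner is at the right end of the front. Moving above the side.

```bash
python3 -m creep '[[0.3,-30,25,0,0,0,0],[0.3,-60,51,0,0,0,0],[0.3,-90,76,0,0,0,0],[0.3,-120,102,0,0,0,0],[0.3,-150,128,0,0,0,0],[0.3,-180,153,0,0,0,0],[0.3,-210,179,0,0,0,0],[0.3,-236,201,0,0,0,0]]'
python3 -m creep '[[0.3,0,0,30,0,0,0],[0.3,0,0,60,0,0,0],[0.3,0,0,90,0,0,0],[0.3,0,0,120,0,0,0],[0.3,0,0,120,0,0,0]]'
python3 - <<'E'
from h import *
s=r.sense();print(s["time_s"],s["tcp_pos"],s["ee_rot"],s["gripper_width"],s["wrist_force"])
im,d,P=snap("side","s1")
cv2.imwrite("pics/s1c.png",cv2.resize(im[80:190,270:430],(800,550),interpolation=cv2.INTER_CUBIC)[:,:,::-1])
E
```

```text
time_s: 1.17
tcp_pos: [0.3904, -0.2865, 0.4051]
ee_rot: [[-0.91, -0.414, 0.001], [-0.414, 0.91, -0.0], [-0.001, -0.001, -1.0]]
wrist_force: [0.1, -0.0, 0.1]
gripper_width: 0.654
gripper_force: 0.0
time_s: 1.58
tcp_pos: [0.3881, -0.2876, 0.2799]
ee_rot: [[-0.911, -0.412, -0.01], [-0.412, 0.911, 0.005], [0.007, 0.009, -1.0]]
wrist_force: [-0.4, 0.5, -0.2]
gripper_width: 0.651
gripper_force: 0.0
1.5833 [ 0.38812528 -0.28761675  0.27988251] [[-0.91115053 -0.41194149 -0.01043608]
 [-0.41200549  0.91116825  0.00488869]
 [ 0.00749518  0.00875406 -0.99993359]] 0.6509592158348552 [-0.37774552  0.50697673 -0.1686604 ]
```

View pics/s1c.png

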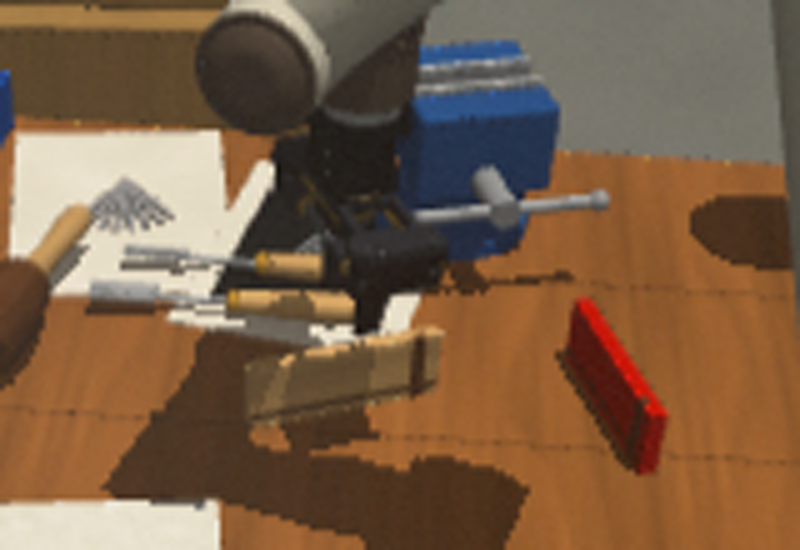

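The fingers are straddling the side board from above, at crop pixel (375,300). The red decoy and the gouges are clear. Descend and grip.

```bash
python3 -m creep '[[0.3,0,0,25,0,0,0],[0.3,0,0,50,0,0,0],[0.3,0,0,70,0,0,0],[0.3,0,0,81,0,0,0],[0.3,0,0,81,0,0,0],[0.3,0,0,81,0,0,0]]'
python3 -m creep '[[-1,0,0,0,0,0,0],[-1,0,0,0,0,0,0],[-1,0,0,0,0,0,0],[-1,0,0,0,0,0,0],[-1,0,0,0,0,0,0],[-1,0,0,0,0,0,0],[-1,0,0,0,0,0,0],[-1,0,0,0,0,0,0]]'
```

```text
time_s: 2.13
tcp_pos: [0.3911, -0.2891, 0.2052]
ee_rot: [[-0.91, -0.414, 0.002], [-0.414, 0.91, -0.001], [-0.001, -0.002, -1.0]]
wrist_force: [0.1, 0.1, 0.7]
gripper_width: 0.648
gripper_force: 0.0
time_s: 2.8
tcp_pos: [0.39, -0.2886, 0.2038]
ee_rot: [[-0.911, -0.413, -0.0], [-0.413, 0.911, 0.0], [0.0, 0.0, -1.0]]
wrist_force: [-0.5, 0.5, 1.0]
gripper_width: 0.164
gripper_force: 30.0
```

```bash
python3 -m creep '[[-1,0,0,-8,0,0,0],[-1,0,0,-25,0,0,0],[-1,0,0,-50,0,0,0],[-1,0,0,-75,0,0,0],[-1,0,0,-95,0,0,0],[-1,0,0,-100,0,0,0],[-1,0,0,-100,0,0,0],[-1,0,0,-100,0,0,0]]'
python3 - <<'E'
from h import *
im,d,P=snap("side"); im2,d2,P2=snap("top")
s=r.sense();t=s["tcp_pos"];R=np.array(s["ee_rot"]);print(s["time_s"],t,s["wrist_force"],s["gripper_width"])
np.savez("lift",d=d,P=P,P2=P2,im=im,im2=im2)
def img(a): return cv2.resize(a[100:200,280:420],(770,550),interpolation=cv2.INTER_CUBIC)[:,:,::-1]
cv2.imwrite("pics/lift.png",img(im))
# refine jig with unoccluded first top picture
Z=np.load("top0.npz");Pt=Z["P"]
for name,Q in(("then",Pt),("now",P2)):
    m=np.zeros((400,640),bool);m[120:150,285:380]=1
    q=Q[m&(Q[...,2]>.066)&(Q[...,2]<.078)]
    a=np.radians(8.2);B=np.array([[np.cos(a),np.sin(a)],[-np.sin(a),np.cos(a)]])
    w=(q[:,:2]-[.5845,.0128])@B.T; w=w[(abs(w[:,0]-.097)<.02)]
    print(name,len(w),"x",np.percentile(w[:,0],[0,2,50,98,100]),"y",np.percentile(w[:,1],[0,1,99,100]))
    k=abs(w[:,1])<.1; 
    print("slope deg",np.degrees(np.polyfit(w[k,1],w[k,0],1)[0]))
    for y0 in(-.118,-.110,-.104,-.095,-.08):
        e=w[abs(w[:,1]-y0)<.005,0]; print(y0,len(e),e.min() if len(e) else 0,e.max() if len(e) else 0)
E
```

```text
time_s: 3.47
tcp_pos: [0.3896, -0.2884, 0.3032]
ee_rot: [[-0.911, -0.413, -0.001], [-0.413, 0.911, 0.001], [0.0, 0.001, -1.0]]
wrist_force: [-0.2, -0.3, -1.9]
gripper_width: 0.169
gripper_force: 30.0
3.5667 [ 0.38949058 -0.28840656  0.30229624] [-0.7713379   0.26559673 -0.89016929] 0.1721739040514908
then 419 x [0.07709146 0.08109568 0.09650769 0.10549583 0.10658649] y [-0.11933251 -0.11521848  0.11787185  0.11876667]
slope deg -0.16417065836307623
-0.118 7 0.09850548342923846 0.10571919406186944
-0.11 12 0.0964707636445439 0.10554775745486233
-0.104 14 0.09004890935204161 0.10510992411824961
-0.095 21 0.08987828353088881 0.10658649300741069
-0.08 20 0.08889855716443876 0.10420459536931316
now 415 x [0.07736284 0.08291649 0.09667628 0.10551334 0.10754966] y [-0.11913724 -0.11583487  0.11797262  0.1188569 ]
slope deg -0.4090638980102904
-0.118 7 0.09694884935971805 0.10525185951749842
-0.11 10 0.09819538155599189 0.10754966475719277
-0.104 13 0.0914902797768227 0.10754966475719277
-0.095 20 0.0905752961302771 0.10466846012595407
-0.08 20 0.08923402249235249 0.10544907413046545
```

View pics/lift.png

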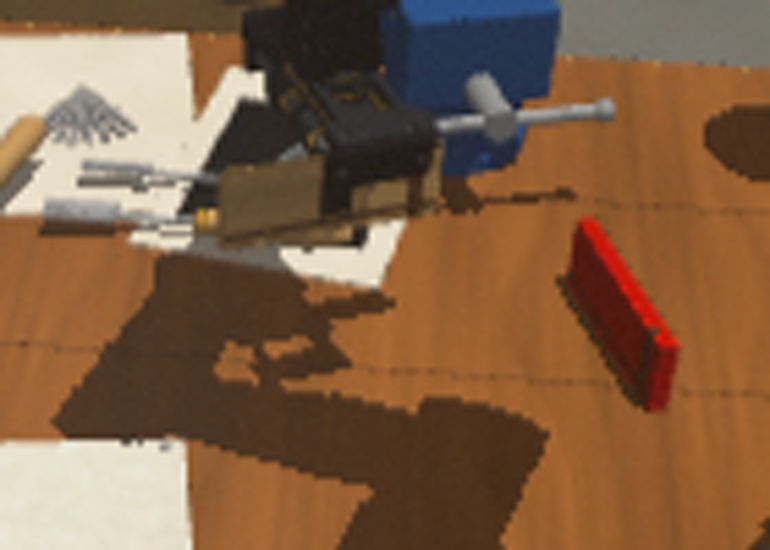

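The side is held level with its groove still facing +y, crop (325,190). Now carry it to 30 mm behind the rabbet and turn it by 16°.

```bash
python3 -m creep '[[-1,-32,11,0,0,0,2],[-1,-64,23,0,0,0,4],[-1,-96,34,0,0,0,6],[-1,-128,45,0,0,0,8.5],[-1,-160,57,0,0,0,11],[-1,-192,68,0,0,0,13],[-1,-224,79,0,0,0,15],[-1,-253,90,0,0,0,16]]'
python3 -m creep '[[-1,0,0,0,0,0,0],[-1,0,0,20,0,0,0],[-1,0,0,40,0,0,0],[-1,0,0,58,0,0,0],[-1,0,0,66,0,0,0],[-1,0,0,66,0,0,0],[-1,0,0,66,0,0,0],[-1,0,0,66,0,0,0]]'
python3 - <<'E'
from h import *
s=r.sense();t=s["tcp_pos"];R=np.array(s["ee_rot"]);print(s["time_s"],t,R[:,0],R[:,2],s["wrist_force"],s["gripper_width"])
im,d,P=snap("top"); im2,d2,P2=snap("side")
np.savez("pre",im=im,P=P,im2=im2,P2=P2)
o=np.zeros((600,800,3),np.uint8)
o[:300]=cv2.resize(im[110:188,250:458],(800,300),interpolation=cv2.INTER_CUBIC)
o[300:]=cv2.resize(im2[140:218,200:408],(800,300),interpolation=cv2.INTER_CUBIC)
cv2.imwrite("pics/pre.png",o[:,:,::-1])
E
```

```text
time_s: 4.23
tcp_pos: [0.5844, -0.1006, 0.3017]
ee_rot: [[-0.989, -0.145, -0.003], [-0.145, 0.989, -0.0], [0.003, 0.0, -1.0]]
wrist_force: [0.7, -0.4, -1.8]
gripper_width: 0.173
gripper_force: 30.0
time_s: 4.9
tcp_pos: [0.5837, -0.1024, 0.2385]
ee_rot: [[-0.989, -0.146, 0.001], [-0.146, 0.989, -0.0], [-0.001, -0.0, -1.0]]
wrist_force: [0.4, -0.4, -0.9]
gripper_width: 0.171
gripper_force: 30.0
4.9 [ 0.58374873 -0.10235325  0.23849239] [-0.98925189 -0.1462152  -0.001344  ] [ 1.39885714e-03 -2.72355594e-04 -9.99998985e-01] [ 0.43317733 -0.36846428 -0.86299901] 0.17066674752945335
```

View pics/pre.png

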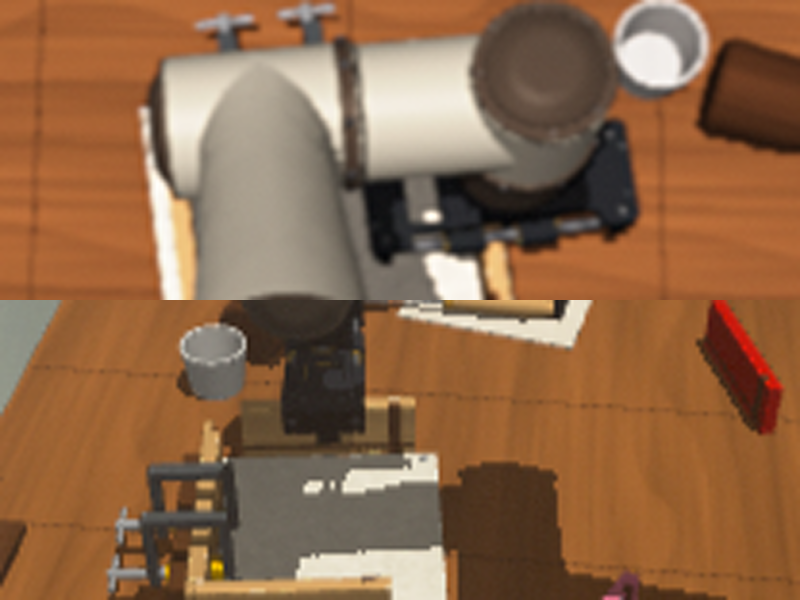

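The top view of the rabbet is blocked by the arm. The side view shows the held board standing behind the front, at crop (330,425). I'll use side-camera depth to check offset, yaw and height.

```bash
python3 - <<'E'
from h import *
a=np.radians(8.4);B=np.array([[np.cos(a),np.sin(a)],[-np.sin(a),np.cos(a)]])
Z=np.load("pre.npz");S=np.load("side0.npz")
def jig(P): return np.concatenate([(P[...,:2]-[.5845,.0128])@B.T,P[...,2:]],-1)
J=jig(Z["P2"]);J0=jig(S["P"])
def rep(n,q):
    k=q[:,0]; print(n,len(q),"x",np.percentile(k,[0,2,98,100]).round(4),"y",np.percentile(q[:,1],[5,50,95]).round(4),"z",np.percentile(q[:,2],[0,2,98,100]).round(4),
     "yaw",np.degrees(np.polyfit(q[:,0],q[:,1],1)[0]).round(2))
def box(J,x,y,z): 
    q=J.reshape(-1,3); return q[(q[:,0]>x[0])&(q[:,0]<x[1])&(q[:,1]>y[0])&(q[:,1]<y[1])&(q[:,2]>z[0])&(q[:,2]<z[1])]
rep("held face",box(J,(-.12,.075),(-.13,-.09),(.02,.088)))
rep("held face, fwd of gripper",box(J,(.03,.075),(-.115,-.09),(.04,.085)))
rep("held face, aft",box(J,(-.12,-.07),(-.115,-.09),(.04,.085)))
for n,j in(("t0",J0),("now",J)):
    rep("fixed outer "+n,box(j,(-.07,.085),(.11,.13),(.025,.062)))
    q=box(j,(.085,.11),(-.14,0),(.067,.08)); print("front top",n,len(q),q[:,1].min(),np.percentile(q[:,2],50))
    q=box(j,(-.1,.06),(-.05,.08),(0,.03)); print("board z",np.median(q[:,2]))
t=np.array([.58375,-.10235]);print("tcp jig",B@(t-[.5845,.0128]))
E
```

```text
held face 367 x [-0.1021 -0.1018  0.0633  0.0666] y [-0.1127 -0.1084 -0.1037] z [0.0339 0.0369 0.0869 0.0877] yaw -0.14
held face, fwd of gripper 91 x [0.0301 0.0303 0.0651 0.066 ] y [-0.1127 -0.1087 -0.1057] z [0.0405 0.0414 0.0841 0.0844] yaw -0.69
held face, aft 81 x [-0.1021 -0.1019 -0.0713 -0.0712] y [-0.1125 -0.1081 -0.1048] z [0.0402 0.0416 0.0837 0.0846] yaw -0.6
fixed outer t0 346 x [-0.0674 -0.0669  0.0823  0.0845] y [0.1155 0.1186 0.1215] z [0.0253 0.0257 0.0612 0.0618] yaw 0.08
front top t0 71 -0.12393961914458887 0.07286386374937792
board z 0.013214639504961434
fixed outer now 343 x [-0.0674 -0.0669  0.0818  0.0847] y [0.1155 0.1184 0.1209] z [0.0251 0.0264 0.0612 0.062 ] yaw -0.07
front top now 70 -0.12295319844627202 0.07264970595354547
board z 0.013336686924952934
tcp jig [-0.01756341 -0.11380515]
```

Side-camera differences put the held side about 1.9 mm outside flush, square, and about 30 mm from the seat with its underside 22 mm above the board. Lower it, then creep forward.

```bash
python3 -m creep '[[-1,0,0.3,8,0,0,0],[-1,0,0.3,15,0,0,0],[-1,0,0.3,19,0,0,0],[-1,0,0.3,21,0,0,0],[-1,0,0.3,21,0,0,0],[-1,0,0.3,21,0,0,0],[-1,0,0.3,21,0,0,0]]'
python3 -m creep '[[-1,-4,0,0,0,0,0],[-1,-8,0,0,0,0,0],[-1,-12,0,0,0,0,0],[-1,-15,0,0,0,0,0],[-1,-17,0,0,0,0,0],[-1,-19,0,0,0,0,0],[-1,-19,0,0,0,0,0],[-1,-19,0,0,0,0,0]]'
```

```text
time_s: 5.58
tcp_pos: [0.5834, -0.1018, 0.2168]
ee_rot: [[-0.989, -0.146, 0.0], [-0.146, 0.989, 0.0], [-0.0, -0.0, -1.0]]
wrist_force: [0.7, -0.4, -1.4]
gripper_width: 0.169
gripper_force: 30.0
time_s: 6.25
tcp_pos: [0.6021, -0.0991, 0.2166]
ee_rot: [[-0.989, -0.146, -0.0], [-0.146, 0.989, 0.0], [0.0, 0.0, -1.0]]
wrist_force: [-0.4, 0.0, -1.5]
gripper_width: 0.168
gripper_force: 30.0
```

```bash
python3 -m creep '[[-1,-1,0,0,0,0,0],[-1,-2,0,0,0,0,0],[-1,-2.7,0,0,0,0,0],[-1,-3.4,0,0,0,0,0],[-1,-4,0,0,0,0,0],[-1,-4.5,0,0,0,0,0],[-1,-5,0,0,0,0,0],[-1,-5,0,0,0,0,0]]'
```

```text
time_s: 6.92
tcp_pos: [0.6071, -0.0983, 0.2168]
ee_rot: [[-0.989, -0.146, 0.0], [-0.146, 0.989, -0.0], [-0.0, -0.0, -1.0]]
wrist_force: [0.3, -0.1, -1.1]
gripper_width: 0.171
gripper_force: 30.0
```

```bash
python3 -m creep '[[-1,-0.5,0,0,0,0,0],[-1,-1,0,0,0,0,0],[-1,-1.5,0,0,0,0,0],[-1,-2,0,0,0,0,0],[-1,-2.4,0,0,0,0,0],[-1,-2.7,0,0,0,0,0],[-1,-3,0,0,0,0,0],[-1,-3,0,0,0,0,0]]'
```

```text
time_s: 7.58
tcp_pos: [0.61, -0.0979, 0.2168]
ee_rot: [[-0.989, -0.146, 0.0], [-0.146, 0.989, -0.0], [-0.0, -0.0, -1.0]]
wrist_force: [-0.0, -0.0, -0.9]
gripper_width: 0.168
gripper_force: 30.0
```

```bash
python3 -m creep '[[-1,-0.3,0,0,0,0,0],[-1,-0.6,0,0,0,0,0],[-1,-0.9,0,0,0,0,0],[-1,-1.2,0,0,0,0,0],[-1,-1.5,0,0,0,0,0],[-1,-1.5,0,0,0,0,0]]'
```

```text
time_s: 8.08
tcp_pos: [0.6115, -0.0977, 0.2168]
ee_rot: [[-0.989, -0.146, 0.0], [-0.146, 0.989, 0.0], [-0.0, -0.0, -1.0]]
wrist_force: [0.0, -0.2, -1.3]
gripper_width: 0.172
gripper_force: 30.0
```

```bash
python3 -m creep '[[-1,-0.2,0,0,0,0,0],[-1,-0.4,0,0,0,0,0],[-1,-0.6,0,0,0,0,0],[-1,-0.8,0,0,0,0,0],[-1,-0.8,0,0,0,0,0]]'
```

```text
time_s: 8.5
tcp_pos: [0.6123, -0.0976, 0.2167]
ee_rot: [[-0.989, -0.146, 0.0], [-0.146, 0.989, 0.0], [-0.0, 0.0, -1.0]]
wrist_force: [-0.1, -0.2, -0.8]
gripper_width: 0.167
gripper_force: 30.0
```

```bash
python3 -m creep '[[-1,-0.2,0,0,0,0,0],[-1,-0.4,0,0,0,0,0],[-1,-0.6,0,0,0,0,0],[-1,-0.8,0,0,0,0,0],[-1,-0.8,0,0,0,0,0]]'
```

```text
time_s: 8.92
tcp_pos: [0.6129, -0.0975, 0.2167]
ee_rot: [[-0.989, -0.146, -0.001], [-0.146, 0.989, -0.0], [0.001, 0.0, -1.0]]
wrist_force: [-1.5, -0.7, -0.1]
gripper_width: 0.175
gripper_force: 30.0
```

```bash
python3 - <<'E'
from h import *
a=np.radians(8.4);B=np.array([[np.cos(a),np.sin(a)],[-np.sin(a),np.cos(a)]])
im,d,P=snap("side");s=r.sense()
q=P.reshape(-1,3);q=np.c_[(q[:,:2]-[.5845,.0128])@B.T,q[:,2]]
print("tcp jig",B@(np.array(s["tcp_pos"][:2])-[.5845,.0128]),np.array(s["wrist_force"]).round(1))
k=q[(q[:,0]>-.12)&(q[:,0]<-.04)&(q[:,1]>-.12)&(q[:,1]<-.09)&(q[:,2]>.02)]
print("rear",k[:,0].min(),"y",np.median(k[k[:,2]<.065,1]),"z",k[:,2].min(),k[:,2].max())
cv2.imwrite("pics/in.png",cv2.resize(im[150:200,225:305],(800,500),interpolation=cv2.INTER_CUBIC)[:,:,::-1])
E
```

```text
tcp jig [ 0.01193018 -0.11328681] [-1.6  0.8 -0.8]
rear -0.07178399409172681 y -0.10905773602888759 z 0.02181794176839058 0.07825330068472935
```

View pics/in.png

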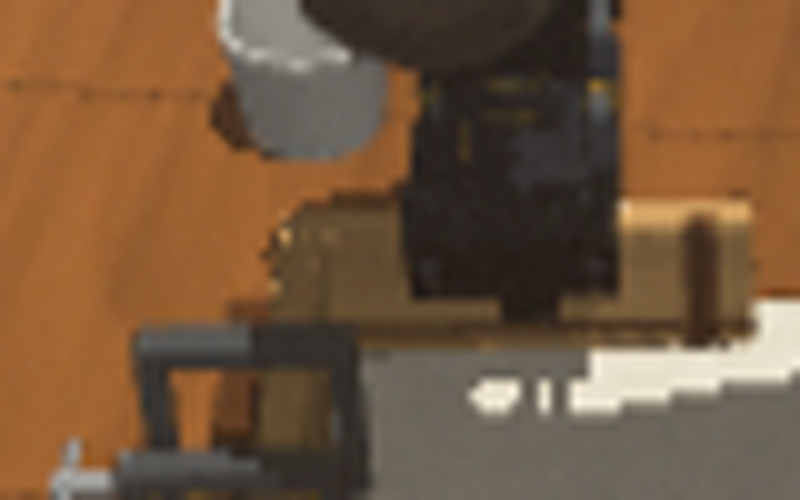

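The side's front end sits in the rabbet at crop (300,240) and contact is just starting, at the expected x of 12 mm in the jig. Now build up the push.

```bash
python3 -m creep '[[-1,-0.1,0,0,0,0,0],[-1,-0.2,0,0,0,0,0],[-1,-0.3,0,0,0,0,0],[-1,-0.4,0,0,0,0,0],[-1,-0.4,0,0,0,0,0]]'
```

```text
time_s: 9.38
tcp_pos: [0.613, -0.0975, 0.2167]
ee_rot: [[-0.989, -0.146, -0.001], [-0.146, 0.989, -0.0], [0.001, 0.0, -1.0]]
wrist_force: [-3.6, -1.6, 1.1]
gripper_width: 0.171
gripper_force: 30.0
```

```bash
python3 -m creep '[[-1,-0.1,0,0,0,0,0],[-1,-0.2,0,0,0,0,0],[-1,-0.3,0,0,0,0,0],[-1,-0.4,0,0,0,0,0],[-1,-0.4,0,0,0,0,0]]'
```

```text
time_s: 9.8
tcp_pos: [0.6132, -0.0975, 0.2166]
ee_rot: [[-0.989, -0.146, -0.002], [-0.146, 0.989, -0.0], [0.002, 0.0, -1.0]]
wrist_force: [-5.3, -0.4, 2.1]
gripper_width: 0.173
gripper_force: 30.0
```

```bash
python3 -m creep '[[-1,-0.2,0,0,0,0,0],[-1,-0.4,0,0,0,0,0],[-1,-0.6,0,0,0,0,0],[-1,-0.8,0,0,0,0,0],[-1,-1,0,0,0,0,0],[-1,-1,0,0,0,0,0],[-1,-1,0,0,0,0,0]]'
```

```text
time_s: 10.38
tcp_pos: [0.6135, -0.0975, 0.2165]
ee_rot: [[-0.989, -0.146, -0.004], [-0.146, 0.989, -0.0], [0.004, 0.0, -1.0]]
wrist_force: [-7.1, -1.1, 2.3]
gripper_width: 0.166
gripper_force: 30.0
```

```bash
python3 -m creep '[[-1,-0.2,0,0,0,0,0],[-1,-0.4,0,0,0,0,0],[-1,-0.6,0,0,0,0,0],[-1,-0.8,0,0,0,0,0],[-1,-1,0,0,0,0,0],[-1,-1,0,0,0,0,0],[-1,-1,0,0,0,0,0]]'
```

```text
time_s: 10.97
tcp_pos: [0.6139, -0.0975, 0.2163]
ee_rot: [[-0.989, -0.145, -0.007], [-0.145, 0.989, -0.0], [0.007, 0.001, -1.0]]
wrist_force: [-9.9, -1.2, 3.8]
gripper_width: 0.169
gripper_force: 30.0
```

```bash
python3 -m creep '[[-1,-0.2,0,-0.1,0,0,0],[-1,-0.4,0,-0.2,0,0,0],[-1,-0.6,0,-0.3,0,0,0],[-1,-0.8,0,-0.4,0,0,0],[-1,-1.1,0,-0.4,0,0,0],[-1,-1.1,0,-0.4,0,0,0],[-1,-1.1,0,-0.4,0,0,0]]'; python3 -m creep '[[-1,0,0,0,0,0,0],[-1,0,0,0,0,0,0],[-1,0,0,0,0,0,0],[-1,0,0,0,0,0,0]]'
```

```text
time_s: 11.55
tcp_pos: [0.6144, -0.0975, 0.2164]
ee_rot: [[-0.989, -0.145, -0.009], [-0.145, 0.989, -0.0], [0.009, 0.001, -1.0]]
wrist_force: [-9.8, -1.7, 4.1]
gripper_width: 0.17
gripper_force: 30.0
time_s: 11.88
tcp_pos: [0.6144, -0.0974, 0.2163]
ee_rot: [[-0.989, -0.145, -0.009], [-0.145, 0.989, -0.0], [0.009, 0.001, -1.0]]
wrist_force: [-9.7, -1.4, 3.5]
gripper_width: 0.169
gripper_force: 30.0
```

```bash
python3 -m creep '[[-1,0,0,0,0,-0.05,0],[-1,0,0,0,0,-0.1,0],[-1,0,0,0,0,-0.15,0],[-1,0,0,0,0,-0.2,0],[-1,0,0,0,0,-0.2,0],[-1,0,0,0,0,-0.2,0],[-1,0,0,0,0,-0.2,0],[-1,0,0,0,0,-0.2,0]]'
```

```text
time_s: 12.55
tcp_pos: [0.614, -0.0975, 0.2163]
ee_rot: [[-0.989, -0.145, -0.007], [-0.145, 0.989, 0.0], [0.007, 0.001, -1.0]]
wrist_force: [-10.9, -0.5, 4.7]
gripper_width: 0.168
gripper_force: 30.0
```

```bash
python3 -m creep '[[-1,-0.1,0,-0.1,0,-0.05,0],[-1,-0.2,0,-0.2,0,-0.1,0],[-1,-0.3,0,-0.3,0,-0.15,0],[-1,-0.4,0,-0.4,0,-0.2,0],[-1,-0.4,0,-0.4,0,-0.2,0],[-1,-0.4,0,-0.4,0,-0.2,0]]'; python3 - <<'E'
from h import *
for i in range(3):
    im,d,P=snap("side"); s=r.sense(); print(s["time_s"],np.array(s["wrist_force"]).round(1),np.array(s["moment"]).round(2),np.array(s["tcp_pos"]).round(4))
a=np.radians(8.4);B=np.array([[np.cos(a),np.sin(a)],[-np.sin(a),np.cos(a)]])
q=P.reshape(-1,3);q=np.c_[(q[:,:2]-[.5845,.0128])@B.T,q[:,2]]
f=q[(q[:,1]>-.115)&(q[:,1]<-.1)&(q[:,0]>-.09)&(q[:,0]<.1)&(q[:,2]>.035)]
for lo,hi in((-.075,-.04),(.05,.085)):
    k=f[(f[:,0]>lo)&(f[:,0]<hi)]; print(len(k),"top z",k[:,2].max(),"y",np.median(k[:,1]))
print("rear x",f[:,0].min())
E
```

```text
time_s: 13.05
tcp_pos: [0.6138, -0.0976, 0.2163]
ee_rot: [[-0.989, -0.145, -0.006], [-0.145, 0.989, 0.0], [0.006, 0.001, -1.0]]
wrist_force: [-11.5, -1.9, 4.8]
gripper_width: 0.169
gripper_force: 30.0
13.1 [-11.5  -1.    4.2] [-0.43  3.31  0.09] [ 0.6138 -0.0976  0.2162]
13.15 [-11.4  -1.4   4.3] [-0.4   3.28  0.03] [ 0.6139 -0.0975  0.2163]
13.2 [-12.5  -1.    3.9] [-0.45  3.31  0.03] [ 0.6138 -0.0976  0.2162]
77 top z 0.07582264416636864 y -0.10866657707629114
80 top z 0.39345570314012757 y -0.10808485999093531
rear x -0.07170276802459523
```

Push is about 11.8 N and steady, with the side square and not slipping. Hold it, then hand in.

```bash
python3 -m creep '[[-1,0,0,0,0,0,0],[-1,0,0,0,0,0,0],[-1,0,0,0,0,0,0],[-1,0,0,0,0,0,0],[-1,0,0,0,0,0,0],[-1,0,0,0,0,0,0],[-1,0,0,0,0,0,0],[-1,0,0,0,0,0,0]]'; python3 -m creep '[[-1,0,0,0,0,0,0],[-1,0,0,0,0,0,0],[-1,0,0,0,0,0,0],[-1,0,0,0,0,0,0],[-1,0,0,0,0,0,0],[-1,0,0,0,0,0,0],[-1,0,0,0,0,0,0],[-1,0,0,0,0,0,0]]' && python3 -c "
from station import r
print(r.finish_job())"
```

```text
time_s: 13.87
tcp_pos: [0.6138, -0.0976, 0.2162]
ee_rot: [[-0.989, -0.145, -0.006], [-0.145, 0.989, 0.0], [0.006, 0.001, -1.0]]
wrist_force: [-12.4, -1.7, 4.1]
gripper_width: 0.168
gripper_force: 30.0
time_s: 14.53
tcp_pos: [0.6138, -0.0976, 0.2163]
ee_rot: [[-0.989, -0.145, -0.006], [-0.145, 0.989, 0.0], [0.006, 0.001, -1.0]]
wrist_force: [-11.9, -1.4, 3.9]
gripper_width: 0.171
gripper_force: 30.0
the job is handed in; nothing more can be done
None
```

The side board is seated in the rabbet about 1–2 mm outside flush, still gripped and pressed home with about 12 N at the wrist, and the job is handed in; the hand-in returned no verdict.

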